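# Hold a picture-frame corner square for gluing

### The job

Push the loose frame side home on the assembly board, so that its end butts flat against the clamped rail and its outer long side bears on the bench dog. Then bring the aluminium assembly square over, flat on the board, and press its right-angled corner into the inside corner of the joint until both its outer edges lie flush against rail and side, the side still tight against rail and dog. Finish while still holding the square pressed there, and leave the glue bottle, tub and hammer where they are.

Things in the scene. Friction and masses are not known exactly. Their poses are not given: they have to be found in the camera images.
- corner (a point): Where the frame's inside corner belongs: a fixed point on the board's top, in the plane of the rail's inner face. Axes: x across the rail, away from the robot; y along the rail, to the left; z up; turned with the board up to 0.2 rad. Home, the side lies in x -240 to 0, y 0 to +40 mm, and the square in x < 0, y < 0, pressed towards +x and +y. Other entries give positions in this frame as (x, y).
- board: Fixed plywood assembly board, 430 x 680 x 18 mm (top 18 mm above the table), with flush round dog holes; all the work lies on it. Origin at the table under corner, same axes; it spans x -310 to +120, y -440 to +240 mm.
- rail: The frame's bottom rail, wood, 220 x 40 x 20 mm, fixed to the board by two steel toggle clamps at y -35 and -135 mm of corner (up to 50 mm above the board, from x = +10 mm outward). Origin at the middle of its inner long face, half-way up; axes as corner. It spans x 0 to +40, y -180 to +40 mm of corner.
- dog: Bench dog: fixed upright steel pin, 20 mm diameter, 28 mm high, in a hole of the board at (-75, +50) mm of corner; origin on its axis at the board's top. The side's outer long face bears on it.
- side: The loose frame side, a plain wooden bar 240 x 40 x 20 mm, 0.1 to 0.2 kg, flat on the board. Origin at the centre of its underside; x along its length towards the rail, y across it towards the dog, z up. It starts 12 to 48 mm short of the rail and 18 to 51 mm short of the dog, turned up to 0.12 rad.
- side_mid (a point): The centre of the loose side, half-way up (10 mm above the board); axes as side. Can be gripped across its 40 mm width.
- side_end (a point): The centre of the loose side's end face that goes against the rail, half-way up; axes as side. Home when it lies at x = 0, y = +20 mm of corner.
- side_back (a point): The point of the loose side's outer long face that should bear on the dog (75 mm from the rail end, half-way up); axes as side. Home at x = -75 mm, y = +40 mm of corner.
- square: Assembly square, aluminium, 14 mm thick, 0.25 to 0.36 kg, lying at the right: two legs 140 x 20 mm at a right angle, joined by a diagonal brace 18 mm wide. Origin under the brace's middle; x, y parallel to the legs, heel towards +x +y. Outer edges: planes x = +63.6 mm (goes on the rail) and y = +63.6 mm (on the side). Home: axes as corner, origin at (-63.6, -63.6).
- square_grip (a point): The middle of the square's diagonal brace, half-way up (7 mm above its underside); axes as square. Grip the brace across its 18 mm width, i.e. along the line that halves the x and y axes (45 degrees to both); the opening on the heel side is 53 mm deep there and 106 mm wide at the brace, narrowing to the heel.
- square_heel (a point): The point at the underside where the square's two outer edge planes meet (63.6 mm in x and in y from the origin; the very corner is notched away by 6 mm); axes as square. Home at corner.
- glue: Bystander: white wood-glue bottle, 54 mm diameter, 150 mm high, standing on the board left of the joint, nearer the robot. Origin at its foot.
- tub: Bystander: clear closed tub with white lid, 72 mm diameter, 62 mm high, standing on the board at the far left. Origin at its foot.
- hammer: Bystander: small hammer, 200 mm long, lying on the board left of the dog. Origin near the middle of its underside.
Mind the look-alikes: they are no part of the job. There is more than one size of the square; the one meant has the size given above.

How it is judged:
By the outcome, as a careful person would: the job done as asked, in the order asked, and still so for the second after the job is handed in, while the arm keeps its last pose, push and grip.
It also fails if it takes over 64 s, if anything falls off the work surface, if the arm or the gripper's body presses on something with over 40 N, if the wrist force passes 120 N, or if a joint passes its speed limit or range.

### The arm

A 6-joint arm with a two-finger parallel gripper is mounted at the origin on the work surface. World frame = base frame: x ahead of the robot, y to its left, z up, the work surface at z = 0. Lengths are in mm, angles in rad, forces in N, time in s.
With the tool pointing down it reaches from about 300 to 775 mm from the base axis. Payload 14.6 kg.
Tool frame: the origin (TCP) lies at the very end of the fingers, on their centre line; the grasp point (between the pads) lies 19 mm behind it; z points along the fingers, y is the line along which they close (so a half turn about z gives the same grasp; the last joint's range is limited). The gripper opens to 94 mm and grips with 3 to 60 N. Pads are 16 mm wide; open, the fingers measure 119 mm over their backs; the gripper's body (75 mm by 177 mm) begins 78 mm behind the grasp point.
Start: joints at [1.052, 0.3, 1.521, -0, 1.321, -0.067], TCP at [240.118, 494.806, 205.446] pointing down, gripper open.
Joint ranges: [-3.03, 3.03], [-0.79, 2.21], [0.23, 2.52], [-1.04, 4.18], [0, 3.07], [-2.55, 2.55]. Speed limits (rad/s): [2.22, 2.22, 2.57, 3.14, 3.14, 3.14].

### API

Orientations are given as [roll, pitch, yaw] about the fixed x, y, z axes, in that order (R = Rz(yaw) Ry(pitch) Rx(roll)).
In Python, from cell import manip, camera, get_calibration gives the robot as it stands.
- The arm moves only by the tool arm_command, never from a script. Its argument "targets" is a list of rows, each an object of numbers: "hand": the opening, from -1 (shut) to 1 (fully open), so that 0 is half open; "x", "y", "z": the shift along the tool's x, y, z in m; "yaw": the turn about the tool's z in rad. In form: [{"hand": .., "x": .., "y": .., "z": .., "yaw": ..}, ...]. A call has 1 to 10 rows; each row shifts and turns the commanded pose from where the row before left it, along the tool's axes as they then stand; what a row does not reach is not made up. A row lasts 1/10 s, in which the tool goes at most 50 mm and 8.59 degrees, less where a joint would pass 70% of its speed; a pose out of reach is approached as far as the arm can. A call is refused whole if a number of a shift passes 0.05 or a number of a turn 0.15, either way. A call with a gripper value outside its range is refused whole. The fingers move at their own pace and stop on an object; "newtons" is the grip in N (left out, the last holds). Time passes only in rows, so rows that do not move let the fingers close. It gives the time, the measured TCP pose, the force, the opening and the grip force at its end, in the units of the state.
- manip.read_state(): the state, without advancing time (a new reading comes with each control period).
- camera(name): name is "side" or "top"; returns the picture (420x560x3 uint8, red, green, blue); there is no depth.
- get_calibration(name): a dict with "K" (3x3 intrinsics, pixels), "dist_coeffs" ([k1, k2, p1, p2, k3] as OpenCV has them; the pictures are not rectified), "cam_to_world" (4x4, takes a point from camera to world coordinates). Camera axes: x right, y up, looking along -z (the intrinsics and any distortion apply to the point x, -y, -z); pixel columns grow to the right and rows downward; lengths in mm; the calibration is good to about 2 mm. A picture is of the moment at which its call begins. get_calibration takes no time and is no camera call.
- manip.sign_off(): hands the job in; it is judged then, once.
The state is a dict: "clock": time; "joints": joint angles; "qd": joint speeds; "effort": joint torques, N m; "eef_pos": TCP position; "eef_rot": TCP orientation; "wrist_force": force on the tool from outside, world axes, zero at the start; "moment": the same for the moment, N m; "finger_gap": finger opening in mm; "finger_force": force on a finger pad.
Only numpy, scipy, OpenCV 4.12 (cv2) and the standard library are available. Lean on these libraries where they do the work, as an engineer would, in place of code of your own. Each camera call takes 0.05 s, during which the arm holds its last target. There are 200 camera calls.

## Working session

There is one attempt and no reset: what is moved stays moved. The work goes in short steps, Python scripts to look and compute and a tool call to move; the robot and the scene stay as the last step left them, time stands still between calls to the robot, and variables do not carry over. Pictures are saved under pics/ and viewed, at most 10 in all, crops included, and the job is handed in when it is done.

Besides the shell and the picture viewer there is one more tool, called after "Call:" as name([rows], argument=value, ...), one row to a line, values as JSON. arm_command: Moves the arm, as the interface text tells. Its arguments: {"type":"object","properties":{"targets":{"type":"array"},"newtons":{"type":"number"}},"required":["targets"]}

```bash
mkdir -p pics; ls; python3 - <<'E'
from cell import manip,camera,get_calibration
import cv2,numpy as np
for n in("top","side"):
    im=camera(n); np.save(f"pics/{n}0.npy",im); cv2.imwrite(f"pics/{n}0.png",im[:,:,::-1])
    c=get_calibration(n); print(n,np.round(c["K"],1).tolist(),c["dist_coeffs"],np.round(c["cam_to_world"],3).tolist())
print(manip.read_state())
E
```

```text
pics
top [[473.5, 0.0, 281.4], [0.0, 473.5, 213.8], [0.0, 0.0, 1.0]] [-0.0266829  0.         0.         0.         0.       ] [[-0.022, 0.989, -0.143, 234.192], [-0.999, -0.025, -0.02, -49.426], [-0.023, 0.142, 0.99, 1421.274], [0.0, 0.0, 0.0, 1.0]]
side [[397.8, 0.0, 279.8], [0.0, 397.8, 212.0], [0.0, 0.0, 1.0]] [-0.05099515  0.          0.          0.          0.        ] [[0.998, 0.045, -0.054, 360.353], [-0.07, 0.658, -0.75, -908.589], [0.001, 0.752, 0.659, 813.004], [0.0, 0.0, 0.0, 1.0]]
{'clock': 0.1, 'joints': array([ 1.05239998e+00,  3.00416722e-01,  1.52152355e+00,  6.93618708e-06,
        1.32067384e+00, -6.65907399e-02]), 'qd': array([ 0.00208344, -0.0017051 , -0.00147135,  0.00111167,  0.00030583,
       -0.00022581]), 'effort': array([ 3.55137690e-04, -5.32654738e+01, -3.53284836e+01,  7.08750682e-02,
        2.35010160e-02, -8.40348821e-05]), 'eef_pos': array([240.00662259, 494.61386397, 204.94048795]), 'eef_rot': array([-3.14057390e+00, -7.46732010e-05,  2.68978529e+00]), 'wrist_force': array([-0.00171935,  0.26711052, -0.24213394]), 'moment': array([-0.0124955 ,  0.00268705, -0.05165675]), 'finger_force': 0.0, 'finger_gap': 93.66405455140645}
```

View pics/top0.png

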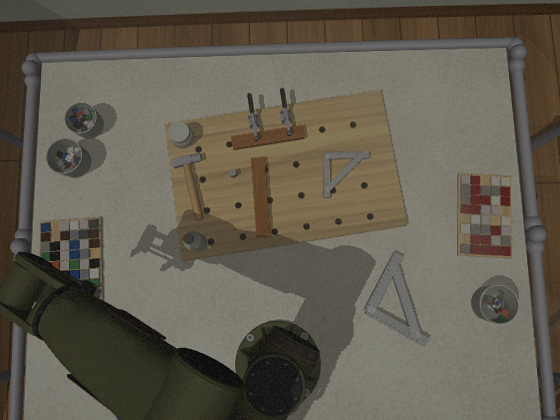

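View pics/side0.png

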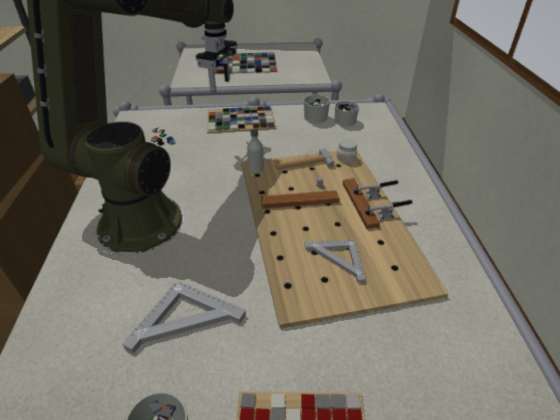

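The top view shows the rail at (268,137), the loose side at (261,197), the dog at (234,173), the glue at (195,241), the tub at (180,132) and the hammer at (190,187). There are two squares: a small one on the board at (343,170) with legs of about 45 px (roughly 140 mm), and a large one on the table at (395,300) with legs of about 95 px. The small one fits the given size. I'll confirm it in a crop while I measure.

```bash
cat > h.py <<'E'
import numpy as np,cv2
from cell import manip,camera,get_calibration
def ray(n,px):
    c=get_calibration(n);px=np.asarray(px,float).reshape(-1,1,2)
    u=cv2.undistortPoints(px,np.array(c["K"]),np.array(c["dist_coeffs"]))[:,0]
    T=np.array(c["cam_to_world"]);d=np.c_[u[:,0],-u[:,1],-np.ones(len(u))]@T[:3,:3].T
    return T[:3,3],d
def toz(n,px,z):
    o,d=ray(n,px);return (o+d*((z-o[2])/d[:,2])[:,None])[:,:2]
def proj(n,P):
    c=get_calibration(n);T=np.linalg.inv(np.array(c["cam_to_world"]));P=np.asarray(P,float).reshape(-1,3)
    q=P@T[:3,:3].T+T[:3,3];q=q*[1,-1,-1]
    return cv2.projectPoints(q,np.zeros(3),np.zeros(3),np.array(c["K"]),np.array(c["dist_coeffs"]))[0][:,0]
E
python3 - <<'E'
from h import *
im=np.load("pics/top0.npy")
cr=im[85:265,155:415]; cv2.imwrite("pics/crop.png",cv2.resize(cr,None,fx=3,fy=3,interpolation=cv2.INTER_CUBIC)[:,:,::-1])
hsv=cv2.cvtColor(im,cv2.COLOR_RGB2HSV)
for p in[(261,197),(285,133),(343,160),(234,173),(350,200),(329,175),(330,156)]: print(p,im[p[1],p[0]],hsv[p[1],p[0]])
roi=np.zeros(im.shape[:2],np.uint8); roi[95:255,170:405]=1
for nm,m,z in(("wood",(hsv[...,0]<13)&(hsv[...,1]>110)&(hsv[...,2]>35),38),("grey",(hsv[...,1]<60)&(hsv[...,2]>60),32)):
    m=(m&(roi>0)).astype(np.uint8)
    cs,_=cv2.findContours(m,cv2.RETR_EXTERNAL,cv2.CHAIN_APPROX_NONE)
    for c in cs:
        if cv2.contourArea(c)>60:
            r=cv2.minAreaRect(c);w=toz("top",c[:,0].astype(float),z).astype(np.float32);rw=cv2.minAreaRect(w)
            print(nm,cv2.contourArea(c),np.round(r[0]),"world",np.round(rw[0],1),np.round(rw[1],1),round(rw[2],2))
E
```

```text
(261, 197) [91 65 38] [ 15 149  91]
(285, 133) [97 68 45] [ 13 137  97]
(343, 160) [128 110  81] [ 19  94 128]
(234, 173) [110 107 106] [  8   9 110]
(350, 200) [126 110  80] [ 20  93 126]
(329, 175) [114 109 105] [ 13  20 114]
(330, 156) [106 106 101] [ 30  12 106]
grey 233.0 [195. 241.] world [360.1 235.4] [70.7 56.6] 72.97
grey 2466.0 [314. 240.] world [ 354.7 -117. ] [526.4  82.2] 88.65
grey 412.0 [175. 212.] world [451.7 296.6] [258.1  29.8] 0.68
grey 226.0 [186. 160.] world [607.9 264.7] [31.4 88.3] 14.02
grey 1067.0 [346. 174.] world [ 550.8 -217.8] [138.4 142. ] 88.01
grey 166.0 [254. 125.] world [709.8  55.7] [86.8 34.1] 9.04
grey 161.5 [286. 121.] world [721.1 -42.4] [84.7 33.8] 7.83
grey 1199.0 [393. 151.] world [ 621.8 -361.4] [ 67.3 348.1] 86.53
grey 237.5 [313.  99.] world [ 788.8 -126.2] [172.1  25.9] 88.24
grey 327.0 [266. 102.] world [784.  17.] [89.5 45.3] 88.75
grey 2107.0 [210. 121.] world [728.8 195.7] [246.9 166.6] 88.07
```

View pics/crop.png

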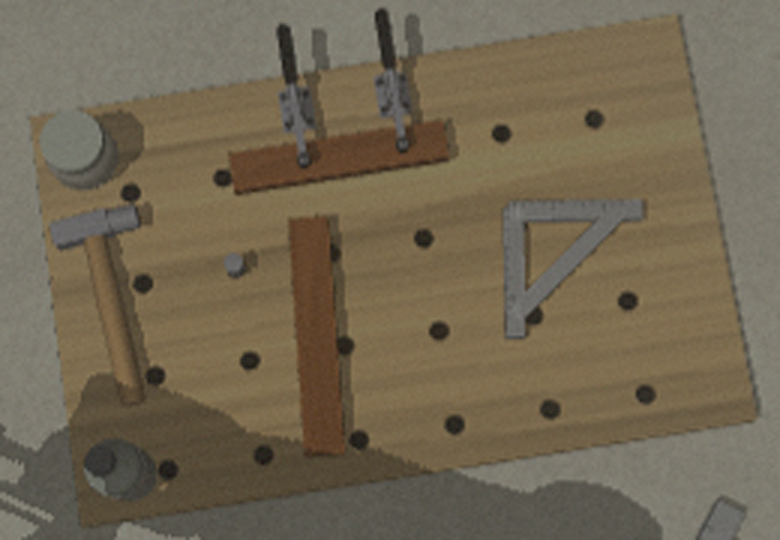

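The crop confirms it: the board square has heel (503,200) and leg ends (645,208) and (515,338), and measures 138 x 142 mm in the world, so it is the one meant. Rail and side are still to be measured.

```bash
cat > m.py <<'E'
from h import *
def wood(im,n="top",z=38):
    hsv=cv2.cvtColor(im,cv2.COLOR_RGB2HSV); out=[]
    f=im.astype(float); m=((f[...,0]/(f[...,2]+1)>1.8)&(f[...,0]>30)&(hsv[...,0]<18)).astype(np.uint8)
    roi=np.zeros_like(m)
    roi[95:255,170:405]=1
    m&=roi; m=cv2.morphologyEx(m,cv2.MORPH_CLOSE,np.ones((3,3)))
    for c in cv2.findContours(m,cv2.RETR_EXTERNAL,cv2.CHAIN_APPROX_NONE)[0]:
        if cv2.contourArea(c)>300:
            rp=cv2.minAreaRect(c); w=toz(n,c[:,0].astype(float),z).astype(np.float32);rw=cv2.minAreaRect(w)
            b=cv2.boxPoints(rw); out.append((cv2.contourArea(c),np.round(rp[0]),rw,b))
    return out
def square(im):
    hsv=cv2.cvtColor(im,cv2.COLOR_RGB2HSV); m=((hsv[...,1]<60)&(hsv[...,2]>60)).astype(np.uint8)
    m[:, :300]=0;m[:130]=0;m[215:]=0;m[:,385:]=0
    c=max(cv2.findContours(m,cv2.RETR_EXTERNAL,cv2.CHAIN_APPROX_NONE)[0],key=cv2.contourArea)
    w=toz("top",c[:,0].astype(float),32).astype(np.float32)
    return cv2.minAreaRect(w)
if __name__=="__main__":
    im=np.load("pics/top0.npy")
    for a,p,r,b in wood(im): print(a,p,np.round(r[0],1),np.round(r[1],1),round(r[2],2),np.round(b).tolist())
    r=square(im);print("sq",r,np.round(cv2.boxPoints(r)).tolist())
    print("dog top",toz("top",[[233,172]],46), "joint6", manip.read_state()["eef_rot"])
E
python3 m.py
```

```text
985.5 [260. 197.] [488.4  39.5] [240.   43.6] 2.77 [[367.0, 56.0], [370.0, 12.0], [609.0, 24.0], [607.0, 67.0]]
813.0 [267. 137.] [670.3  15.6] [ 44.4 219.3] 8.12 [[633.0, 121.0], [664.0, -96.0], [708.0, -90.0], [677.0, 127.0]]
sq ((550.8261108398438, -217.83590698242188), (138.4479217529297, 141.9940948486328), 88.01423645019531) [[477.0, -285.0], [619.0, -289.0], [624.0, -151.0], [482.0, -146.0]]
dog top [[562.46035912 119.94195271]] joint6 [-3.14057390e+00 -7.46732010e-05  2.68978529e+00]
```

Positions in the world frame (mm):
- **Corner:** about (644.5, 82.4), yaw 0.142. The dog this predicts at (563, 121) matches the measured (562, 120).
- **Side:** centre about (489, 41), yaw 0.048.
- **Square:** brace middle about (559, -212), yaw -0.035.

Next I move above the side.

Call:
arm_command([
  {"hand": 1,"x": -0.0384,"y": -0.0273},
  {"hand": 1,"x": -0.0384,"y": -0.0273},
  {"hand": 1,"x": -0.0384,"y": -0.0273},
  {"hand": 1,"x": -0.0384,"y": -0.0273},
  {"hand": 1,"x": -0.0384,"y": -0.0273},
  {"hand": 1,"x": -0.0384,"y": -0.0273},
  {"hand": 1,"x": -0.0384,"y": -0.0273},
  {"hand": 1,"x": -0.0384,"y": -0.0273},
  {"hand": 1,"x": -0.0384,"y": -0.0273},
  {"hand": 1,"x": -0.0384,"y": -0.0273},
], newtons=20)

```text
schema error: expected keys hand, x, y, z, yaw
```

Call:
arm_command([
  {"hand": 1,"x": -0.038,"y": -0.027},
  {"hand": 1,"yaw": -0.125},
  {"hand": 1,"yaw": -0.125},
  {"hand": 1,"yaw": -0.125},
  {"hand": 1,"yaw": -0.125},
  {"hand": 1},
])

```text
schema error: expected keys hand, x, y, z, yaw
```

All keys are required, so I resend with every one.

Call:
arm_command([
  {"hand": 1,"x": -0.0384,"y": -0.0273,"z": 0,"yaw": 0},
  {"hand": 1,"x": -0.0384,"y": -0.0273,"z": 0,"yaw": 0},
  {"hand": 1,"x": -0.0384,"y": -0.0273,"z": 0,"yaw": 0},
  {"hand": 1,"x": -0.0384,"y": -0.0273,"z": 0,"yaw": 0},
  {"hand": 1,"x": -0.0384,"y": -0.0273,"z": 0,"yaw": 0},
  {"hand": 1,"x": -0.0384,"y": -0.0273,"z": 0,"yaw": 0},
  {"hand": 1,"x": -0.0384,"y": -0.0273,"z": 0,"yaw": 0},
  {"hand": 1,"x": -0.0384,"y": -0.0273,"z": 0,"yaw": 0},
  {"hand": 1,"x": -0.0384,"y": -0.0273,"z": 0,"yaw": 0},
  {"hand": 1,"x": -0.0384,"y": -0.0273,"z": 0,"yaw": 0},
], newtons=20)

```text
clock: 1.1
eef_pos: [466.9, 79.6, 205.4]
eef_rot: [-3.142, -0.0, 2.69]
wrist_force: [1.4, 0.7, 0.4]
finger_gap: 93.5
finger_force: 0.0
```

Call:
arm_command([
  {"hand": 1,"x": -0.038,"y": -0.027,"z": 0,"yaw": 0},
  {"hand": 1,"x": 0,"y": 0,"z": 0,"yaw": -0.125},
  {"hand": 1,"x": 0,"y": 0,"z": 0,"yaw": -0.125},
  {"hand": 1,"x": 0,"y": 0,"z": 0,"yaw": -0.125},
  {"hand": 1,"x": 0,"y": 0,"z": 0,"yaw": -0.125},
  {"hand": 1,"x": 0,"y": 0,"z": 0,"yaw": 0},
])

```text
clock: 1.7
eef_pos: [488.7, 40.6, 205.2]
eef_rot: [3.142, -0.001, -3.091]
wrist_force: [-0.7, -1.8, -0.1]
finger_gap: 94.3
finger_force: 0.0
```

Call:
arm_command([
  {"hand": 1,"x": 0,"y": 0,"z": 0.045,"yaw": 0},
  {"hand": 1,"x": 0,"y": 0,"z": 0.045,"yaw": 0},
  {"hand": 1,"x": 0,"y": 0,"z": 0.045,"yaw": 0},
  {"hand": 1,"x": 0,"y": 0,"z": 0.025,"yaw": 0},
  {"hand": 1,"x": 0,"y": 0,"z": 0.015,"yaw": 0},
  {"hand": 1,"x": 0,"y": 0,"z": 0.007,"yaw": 0},
  {"hand": 1,"x": 0,"y": 0,"z": 0,"yaw": 0},
])

```text
clock: 2.4
eef_pos: [488.5, 40.7, 23.0]
eef_rot: [3.142, -0.001, -3.096]
wrist_force: [0.3, 0.9, 0.3]
finger_gap: 94.2
finger_force: 0.0
```

Call:
arm_command([
  {"hand": -1,"x": 0,"y": 0,"z": 0,"yaw": 0},
  {"hand": -1,"x": 0,"y": 0,"z": 0,"yaw": 0},
  {"hand": -1,"x": 0,"y": 0,"z": 0,"yaw": 0},
  {"hand": -1,"x": 0,"y": 0,"z": 0,"yaw": 0},
  {"hand": -1,"x": 0,"y": 0,"z": 0,"yaw": 0},
  {"hand": -1,"x": 0,"y": 0,"z": 0,"yaw": 0},
  {"hand": -1,"x": 0,"y": 0,"z": 0,"yaw": 0},
  {"hand": -1,"x": 0,"y": 0,"z": 0,"yaw": 0},
], newtons=15)

```text
clock: 3.2
eef_pos: [488.8, 40.7, 23.5]
eef_rot: [3.142, -0.0, -3.093]
wrist_force: [-0.3, -0.5, 1.0]
finger_gap: 40.0
finger_force: 15.0
```

Call:
arm_command([
  {"hand": -1,"x": 0,"y": 0,"z": 0,"yaw": -0.047},
  {"hand": -1,"x": 0,"y": 0,"z": 0,"yaw": -0.047},
  {"hand": -1,"x": -0.009,"y": 0.008,"z": 0,"yaw": 0},
  {"hand": -1,"x": -0.009,"y": 0.008,"z": 0,"yaw": 0},
  {"hand": -1,"x": -0.008,"y": 0.008,"z": 0,"yaw": 0},
  {"hand": -1,"x": -0.008,"y": 0.008,"z": 0,"yaw": 0},
  {"hand": -1,"x": 0,"y": 0,"z": 0,"yaw": 0},
])

```text
clock: 3.9
eef_pos: [518.8, 78.5, 23.5]
eef_rot: [3.141, 0.001, -2.998]
wrist_force: [1.4, 2.3, 2.3]
finger_gap: 40.1
finger_force: 15.0
```

```bash
python3 - <<'E'
from m import *
im=camera("top");np.save("pics/top1.npy",im)
cv2.imwrite("pics/top1.png",cv2.resize(im[100:260,160:340],None,fx=4,fy=3.75,interpolation=cv2.INTER_CUBIC)[:,:,::-1])
for a,p,r,b in wood(im): print(a,p,np.round(r[0],1),np.round(r[1],1),round(r[2],2),np.round(b).tolist())
print(manip.read_state()["wrist_force"])
E
```

```text
847.0 [268. 138.] [666.5  14.7] [ 52.  219.4] 7.71 [[626.0, 120.0], [655.0, -97.0], [707.0, -90.0], [678.0, 127.0]]
[0.98993159 2.0418434  2.02447512]
```

View pics/top1.png

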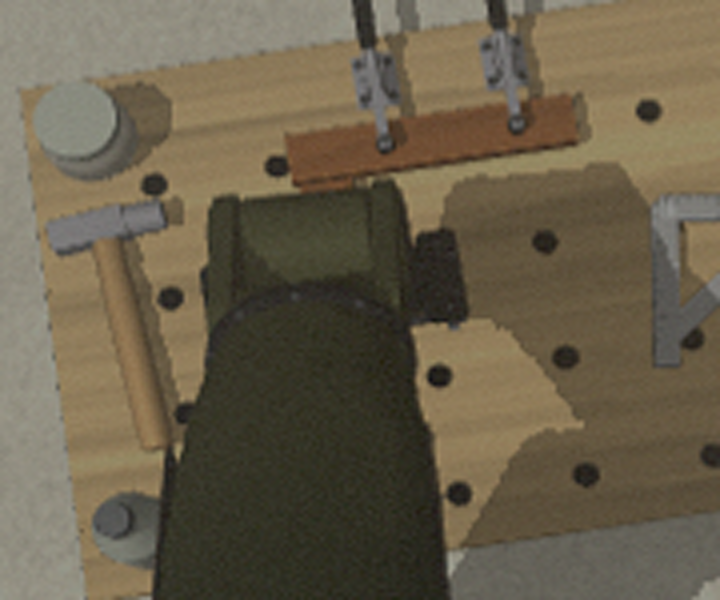

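The arm hides most of the bar; its end shows just short of the rail at about (325,185) in the crop. Next I creep towards the dog by force.

Call:
arm_command([
  {"hand": -1,"x": 0,"y": 0.002,"z": 0,"yaw": 0},
  {"hand": -1,"x": 0,"y": 0.002,"z": 0,"yaw": 0},
  {"hand": -1,"x": 0,"y": 0,"z": 0,"yaw": 0},
])

```text
clock: 4.25
eef_pos: [517.2, 81.2, 23.5]
eef_rot: [3.141, -0.0, -3.0]
wrist_force: [-0.6, 0.1, 2.3]
finger_gap: 39.6
finger_force: 15.0
```

Call:
arm_command([
  {"hand": -1,"x": 0,"y": 0.001,"z": 0,"yaw": 0},
  {"hand": -1,"x": 0,"y": 0,"z": 0,"yaw": 0},
])

```text
clock: 4.45
eef_pos: [517.1, 82.1, 23.5]
eef_rot: [-3.142, -0.0, -2.999]
wrist_force: [-0.4, -1.8, 2.4]
finger_gap: 40.3
finger_force: 15.0
```

Call:
arm_command([
  {"hand": -1,"x": 0,"y": 0.001,"z": 0,"yaw": 0},
  {"hand": -1,"x": 0,"y": 0,"z": 0,"yaw": 0},
])

```text
clock: 4.65
eef_pos: [517.0, 83.1, 23.5]
eef_rot: [-3.142, -0.0, -2.999]
wrist_force: [-0.3, -1.8, 2.5]
finger_gap: 40.3
finger_force: 15.0
```

Call:
arm_command([
  {"hand": -1,"x": 0,"y": 0.001,"z": 0,"yaw": 0},
  {"hand": -1,"x": 0,"y": 0,"z": 0,"yaw": 0},
])

```text
clock: 4.85
eef_pos: [516.9, 84.2, 23.5]
eef_rot: [-3.142, 0.0, -2.999]
wrist_force: [0.1, -0.1, 1.2]
finger_gap: 40.2
finger_force: 15.0
```

Call:
arm_command([
  {"hand": -1,"x": 0,"y": 0.001,"z": 0,"yaw": 0},
  {"hand": -1,"x": 0,"y": 0,"z": 0,"yaw": 0},
])

```text
clock: 5.05
eef_pos: [516.8, 85.1, 23.5]
eef_rot: [-3.142, 0.0, -2.999]
wrist_force: [0.2, -1.8, 2.4]
finger_gap: 39.9
finger_force: 15.0
```

Call:
arm_command([
  {"hand": -1,"x": -0.002,"y": 0,"z": 0,"yaw": 0},
  {"hand": -1,"x": -0.002,"y": 0,"z": 0,"yaw": 0},
  {"hand": -1,"x": 0,"y": 0,"z": 0,"yaw": 0},
])

```text
clock: 5.35
eef_pos: [520.4, 85.6, 23.4]
eef_rot: [3.142, -0.001, -2.999]
wrist_force: [-3.9, -2.7, 5.2]
finger_gap: 39.7
finger_force: 15.0
```

Call:
arm_command([
  {"hand": -1,"x": 0,"y": 0.001,"z": 0,"yaw": 0},
  {"hand": -1,"x": 0,"y": 0,"z": 0,"yaw": 0},
])

```text
clock: 5.55
eef_pos: [520.3, 85.9, 23.5]
eef_rot: [-3.141, -0.001, -3.0]
wrist_force: [-3.7, -9.0, 5.0]
finger_gap: 39.9
finger_force: 15.0
```

Call:
arm_command([
  {"hand": -1,"x": -0.001,"y": 0,"z": 0,"yaw": 0},
  {"hand": -1,"x": 0,"y": 0,"z": 0,"yaw": 0},
])

```text
clock: 5.75
eef_pos: [520.4, 85.9, 23.4]
eef_rot: [-3.141, -0.004, -3.0]
wrist_force: [-9.2, -9.5, 11.2]
finger_gap: 40.1
finger_force: 15.0
```

Both contacts are felt (dog about 9 N, rail about 9 N). Now I release, go behind the bar's near end and push it flush with closed fingers.

Call:
arm_command([
  {"hand": 0.4,"x": 0,"y": 0,"z": 0,"yaw": 0},
  {"hand": 0.4,"x": 0,"y": 0,"z": 0,"yaw": 0},
  {"hand": 0.4,"x": 0,"y": 0,"z": 0,"yaw": 0},
  {"hand": 0.4,"x": 0,"y": 0,"z": -0.03,"yaw": 0},
  {"hand": -1,"x": 0,"y": 0,"z": -0.03,"yaw": 0},
  {"hand": -1,"x": 0.04,"y": 0,"z": 0,"yaw": 0},
  {"hand": -1,"x": 0.04,"y": 0,"z": 0,"yaw": 0},
  {"hand": -1,"x": 0.04,"y": 0,"z": 0,"yaw": 0},
  {"hand": -1,"x": 0.03,"y": 0,"z": 0,"yaw": 0},
  {"hand": -1,"x": 0,"y": 0,"z": 0,"yaw": 0},
])

```text
clock: 6.75
eef_pos: [370.5, 65.4, 83.3]
eef_rot: [3.141, -0.001, -2.999]
wrist_force: [0.2, -0.5, 0.8]
finger_gap: 21.1
finger_force: 0.0
```

Call:
arm_command([
  {"hand": -1,"x": 0,"y": 0,"z": 0.03,"yaw": 0},
  {"hand": -1,"x": 0,"y": 0,"z": 0.025,"yaw": 0},
  {"hand": -1,"x": 0,"y": 0,"z": 0.004,"yaw": 0},
  {"hand": -1,"x": -0.01,"y": 0,"z": 0,"yaw": 0},
  {"hand": -1,"x": 0,"y": 0,"z": 0,"yaw": 0},
])

```text
clock: 7.25
eef_pos: [385.1, 67.2, 25.5]
eef_rot: [-3.141, 0.002, -2.999]
wrist_force: [0.7, 0.1, -0.6]
finger_gap: 0.7
finger_force: 0.0
```

Call:
arm_command([
  {"hand": -1,"x": -0.003,"y": 0,"z": 0,"yaw": 0},
  {"hand": -1,"x": -0.002,"y": 0,"z": 0,"yaw": 0},
  {"hand": -1,"x": -0.001,"y": 0,"z": 0,"yaw": 0},
  {"hand": -1,"x": 0,"y": 0,"z": 0,"yaw": 0},
])

```text
clock: 7.65
eef_pos: [389.1, 67.8, 24.6]
eef_rot: [-3.142, 0.0, -2.999]
wrist_force: [0.2, 0.6, 0.1]
finger_gap: 0.1
finger_force: 0.0
```

Call:
arm_command([
  {"hand": -1,"x": -0.001,"y": 0,"z": 0,"yaw": 0},
  {"hand": -1,"x": -0.001,"y": 0,"z": 0,"yaw": 0},
  {"hand": -1,"x": 0,"y": 0,"z": 0,"yaw": 0},
])

```text
clock: 7.95
eef_pos: [391.0, 68.1, 24.5]
eef_rot: [3.142, 0.0, -2.999]
wrist_force: [0.6, 0.9, -0.2]
finger_gap: 0.6
finger_force: 0.0
```

Call:
arm_command([
  {"hand": -1,"x": -0.001,"y": 0,"z": 0,"yaw": 0},
  {"hand": -1,"x": 0,"y": 0,"z": 0,"yaw": 0},
])

```text
clock: 8.15
eef_pos: [392.0, 68.2, 24.4]
eef_rot: [-3.142, 0.0, -2.999]
wrist_force: [0.3, -0.8, -0.6]
finger_gap: 0.2
finger_force: 0.0
```

Call:
arm_command([
  {"hand": -1,"x": -0.001,"y": 0,"z": 0,"yaw": 0},
  {"hand": -1,"x": -0.001,"y": 0,"z": 0,"yaw": 0},
  {"hand": -1,"x": 0,"y": 0,"z": 0,"yaw": 0},
])

```text
clock: 8.45
eef_pos: [393.6, 68.5, 24.4]
eef_rot: [-3.142, -0.001, -2.999]
wrist_force: [-2.5, -0.3, 4.0]
finger_gap: 0.6
finger_force: 1.8
```

Call:
arm_command([
  {"hand": -1,"x": -0.001,"y": 0,"z": 0,"yaw": 0},
  {"hand": -1,"x": 0,"y": 0,"z": 0,"yaw": 0},
])

```text
clock: 8.65
eef_pos: [393.6, 68.5, 24.2]
eef_rot: [3.142, -0.003, -2.999]
wrist_force: [-9.9, -1.5, 8.4]
finger_gap: 0.3
finger_force: 5.2
```

Call:
arm_command([
  {"hand": -1,"x": -0.001,"y": 0,"z": 0,"yaw": 0},
  {"hand": -1,"x": 0,"y": 0,"z": 0,"yaw": 0},
])

```text
clock: 8.85
eef_pos: [393.7, 68.5, 24.0]
eef_rot: [3.141, -0.006, -2.999]
wrist_force: [-17.1, -2.9, 13.7]
finger_gap: 0.8
finger_force: 8.5
```

Call:
arm_command([
  {"hand": -1,"x": 0.008,"y": 0,"z": 0,"yaw": 0},
  {"hand": -1,"x": 0.012,"y": 0,"z": -0.03,"yaw": 0},
  {"hand": -1,"x": 0,"y": 0,"z": -0.05,"yaw": 0},
  {"hand": -1,"x": 0,"y": 0,"z": -0.05,"yaw": 0},
  {"hand": -1,"x": -0.0179,"y": -0.0375,"z": 0,"yaw": 0},
  {"hand": -1,"x": -0.0179,"y": -0.0375,"z": 0,"yaw": 0},
  {"hand": -1,"x": -0.0179,"y": -0.0375,"z": 0,"yaw": 0},
  {"hand": -1,"x": -0.0179,"y": -0.0375,"z": 0,"yaw": 0},
  {"hand": -1,"x": -0.0179,"y": -0.0375,"z": 0,"yaw": 0},
  {"hand": -1,"x": -0.0179,"y": -0.0375,"z": 0,"yaw": 0},
])

```text
clock: 9.85
eef_pos: [515.1, -143.3, 154.4]
eef_rot: [-3.141, 0.001, -3.0]
wrist_force: [0.0, 0.8, 0.9]
finger_gap: 0.2
finger_force: 0.0
```

Call:
arm_command([
  {"hand": -0.3,"x": -0.0179,"y": -0.0375,"z": 0,"yaw": 0},
  {"hand": -0.3,"x": -0.0179,"y": -0.0375,"z": 0,"yaw": 0},
  {"hand": -0.3,"x": 0,"y": 0,"z": 0,"yaw": 0.138},
  {"hand": -0.3,"x": 0,"y": 0,"z": 0,"yaw": 0.138},
  {"hand": -0.3,"x": 0,"y": 0,"z": 0,"yaw": 0.138},
  {"hand": -0.3,"x": 0,"y": 0,"z": 0,"yaw": 0.138},
  {"hand": -0.3,"x": 0,"y": 0,"z": 0,"yaw": 0.138},
  {"hand": -0.3,"x": 0,"y": 0,"z": 0,"yaw": 0.138},
  {"hand": -0.3,"x": 0,"y": 0,"z": 0,"yaw": 0.138},
  {"hand": -0.3,"x": 0,"y": 0,"z": 0,"yaw": 0},
])

```text
clock: 10.85
eef_pos: [560.4, -210.7, 154.4]
eef_rot: [3.141, 0.0, 2.316]
wrist_force: [0.4, -0.2, -0.2]
finger_gap: 33.1
finger_force: 0.0
```

```bash
python3 - <<'E'
from m import *
im=camera("top");np.save("pics/top2.npy",im)
a=cv2.resize(im[110:240,160:410],None,fx=3.2,fy=3.2,interpolation=cv2.INTER_CUBIC)
cv2.imwrite("pics/top2.png",a[:,:,::-1])
im2=camera("side");np.save("pics/side2.npy",im2)
cv2.imwrite("pics/side2.png",cv2.resize(im2[150:290,240:440],None,fx=4,fy=4,interpolation=cv2.INTER_CUBIC)[:,:,::-1])
for a,p,r,b in wood(im): print(a,p,np.round(r[0],1),np.round(r[1],1),round(r[2],2),np.round(b).tolist())
E
```

```text
1783.5 [273. 176.] [552.6   0. ] [281.8 219. ] 7.73 [[398.0, 90.0], [428.0, -127.0], [707.0, -90.0], [677.0, 127.0]]
```

View pics/top2.png

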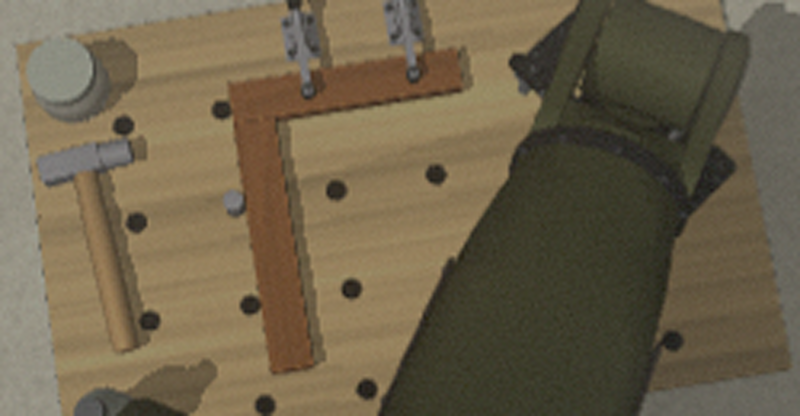

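View pics/side2.png

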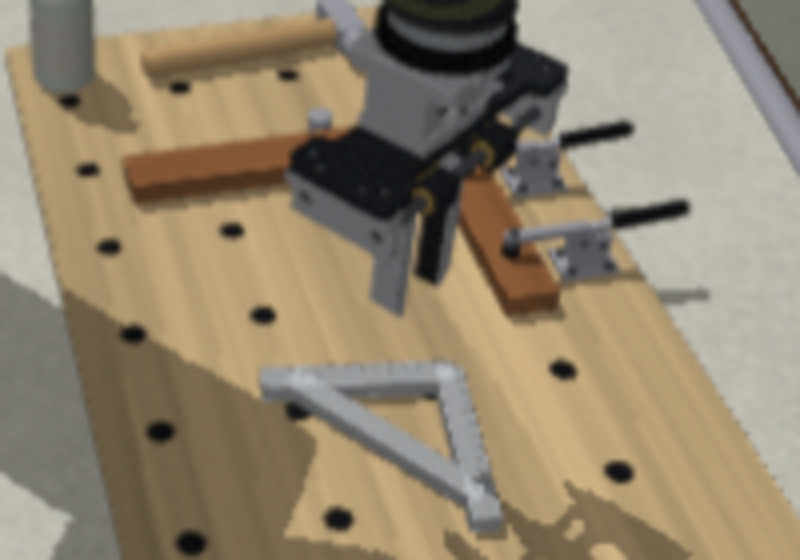

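The top crop shows the side home: its end at the rail near (255,115) and its left face on the dog at (235,203). The side crop shows the brace running from about (300,385) to (480,500). I check its middle by rays.

```bash
python3 - <<'E'
from m import *
f=lambda p:np.array(p)/4+[240-.4,150-.4]
for p in[(455,366),(262,372),(498,520)]: print("leg/heel",p,toz("side",[f(p)],32))
O=np.array([559.2,-212.4]);a=-.035;R=np.array([[np.cos(a),-np.sin(a)],[np.sin(a),np.cos(a)]])
for q in[(0,0),(63.6,63.6),(-76.4,63.6),(63.6,-76.4)]:
    w=O+R@np.array(q,float); print(q,np.round(w),np.round((proj("side",[*w,32])[0]-[239.6,149.6])*4))
E
```

```text
leg/heel (455, 366) [[ 617.36088226 -155.5720072 ]]
leg/heel (262, 372) [[ 483.98847771 -151.98839502]]
leg/heel (498, 520) [[ 616.3120705  -290.87734716]]
(0, 0) [ 559. -212.] [386. 432.]
(63.6, 63.6) [ 625. -151.] [465. 361.]
(-76.4, 63.6) [ 485. -146.] [263. 366.]
(63.6, -76.4) [ 620. -291.] [504. 520.]
```

Call:
arm_command([
  {"hand": -0.1,"x": 0,"y": -0.003,"z": 0,"yaw": 0},
  {"hand": -0.1,"x": 0,"y": 0,"z": 0.045,"yaw": 0},
  {"hand": -0.1,"x": 0,"y": 0,"z": 0.045,"yaw": 0},
  {"hand": -0.1,"x": 0,"y": 0,"z": 0.025,"yaw": 0},
  {"hand": -0.1,"x": 0,"y": 0,"z": 0.012,"yaw": 0},
  {"hand": -0.1,"x": 0,"y": 0,"z": 0.006,"yaw": 0},
  {"hand": -0.1,"x": 0,"y": 0,"z": 0,"yaw": 0},
])

```text
clock: 11.65
eef_pos: [558.4, -213.0, 21.9]
eef_rot: [3.141, 0.001, 2.318]
wrist_force: [0.4, -0.6, 0.2]
finger_gap: 42.4
finger_force: 0.0
```

Call:
arm_command([
  {"hand": -1,"x": 0,"y": 0,"z": 0,"yaw": 0},
  {"hand": -1,"x": 0,"y": 0,"z": 0,"yaw": 0},
  {"hand": -1,"x": 0,"y": 0,"z": 0,"yaw": 0},
  {"hand": -1,"x": 0,"y": 0,"z": 0,"yaw": 0},
  {"hand": -1,"x": 0,"y": 0,"z": 0,"yaw": 0},
], newtons=15)

```text
clock: 12.15
eef_pos: [558.5, -212.9, 22.1]
eef_rot: [3.141, 0.001, 2.318]
wrist_force: [-1.0, 0.5, 5.5]
finger_gap: 18.0
finger_force: 15.0
```

Call:
arm_command([
  {"hand": -1,"x": 0,"y": 0,"z": 0,"yaw": -0.06},
  {"hand": -1,"x": 0,"y": 0,"z": 0,"yaw": -0.06},
  {"hand": -1,"x": 0,"y": 0,"z": 0,"yaw": -0.06},
  {"hand": -1,"x": 0.0111,"y": 0.0179,"z": 0,"yaw": 0},
  {"hand": -1,"x": 0.0111,"y": 0.0179,"z": 0,"yaw": 0},
  {"hand": -1,"x": 0.0111,"y": 0.0179,"z": 0,"yaw": 0},
  {"hand": -1,"x": 0.0111,"y": 0.0179,"z": 0,"yaw": 0},
  {"hand": -1,"x": 0.0111,"y": 0.0179,"z": 0,"yaw": 0},
  {"hand": -1,"x": 0,"y": 0,"z": 0,"yaw": 0},
], newtons=25)

```text
clock: 13.05
eef_pos: [568.2, -105.9, 22.2]
eef_rot: [3.141, 0.001, 2.5]
wrist_force: [-0.1, 5.5, 6.0]
finger_gap: 17.6
finger_force: 24.9
```

Call:
arm_command([
  {"hand": -1,"x": 0.0111,"y": 0.0179,"z": 0,"yaw": 0},
  {"hand": -1,"x": 0.0111,"y": 0.0179,"z": 0,"yaw": 0},
  {"hand": -1,"x": 0.0111,"y": 0.0179,"z": 0,"yaw": 0},
  {"hand": -1,"x": 0.0111,"y": 0.0179,"z": 0,"yaw": 0},
  {"hand": -1,"x": 0.0111,"y": 0.0179,"z": 0,"yaw": 0},
  {"hand": -1,"x": 0,"y": 0,"z": 0,"yaw": 0},
  {"hand": -1,"x": 0,"y": 0,"z": 0,"yaw": 0},
])

```text
clock: 13.75
eef_pos: [577.4, -2.0, 22.1]
eef_rot: [3.14, 0.001, 2.499]
wrist_force: [1.0, 5.5, 5.9]
finger_gap: 17.8
finger_force: 24.9
```

```bash
python3 - <<'E'
from m import *
im2=camera("side");np.save("pics/side3.npy",im2)
cv2.imwrite("pics/side3.png",cv2.resize(im2[160:280,260:420],None,fx=5,fy=5,interpolation=cv2.INTER_CUBIC)[:,:,::-1])
s=manip.read_state();print(s["eef_pos"],s["wrist_force"],s["moment"])
E
```

```text
[577.42904057  -2.1517904   22.17068792] [0.36019236 5.76132762 6.68511333] [ 1.0555989  -0.00507959  0.08217308]
```

View pics/side3.png

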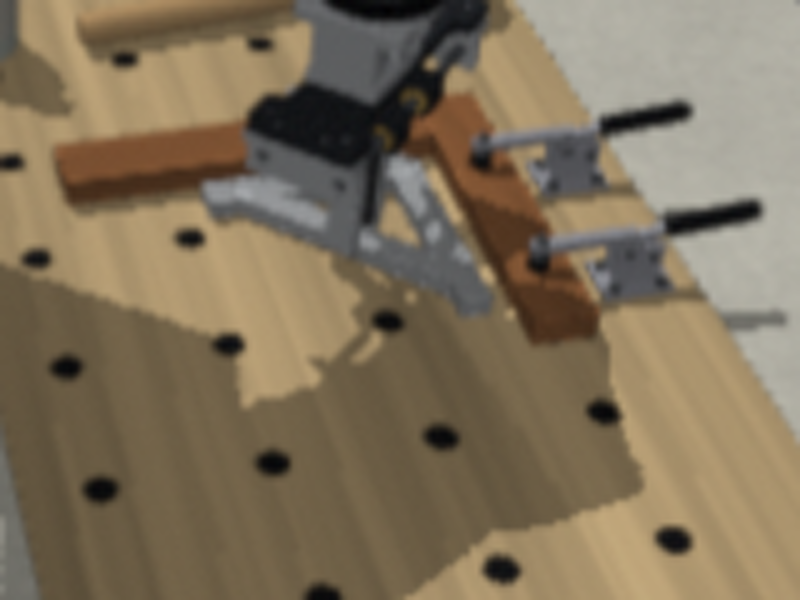

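The crop shows the square gripped and about 10 mm short of both rail (heel leg from (400,165) to (475,300)) and side. I close in now.

Call:
arm_command([
  {"hand": -1,"x": 0,"y": 0.004,"z": 0,"yaw": 0},
  {"hand": -1,"x": 0,"y": 0.004,"z": 0,"yaw": 0},
  {"hand": -1,"x": 0,"y": 0.002,"z": 0,"yaw": 0},
  {"hand": -1,"x": 0,"y": 0,"z": 0,"yaw": 0},
  {"hand": -1,"x": 0,"y": 0,"z": 0,"yaw": 0},
])

```text
clock: 14.3
eef_pos: [583.1, 4.5, 22.1]
eef_rot: [3.142, 0.001, 2.498]
wrist_force: [-4.1, -2.6, 7.8]
finger_gap: 17.6
finger_force: 24.9
```

Call:
arm_command([
  {"hand": -1,"x": -0.0014,"y": 0.0014,"z": 0,"yaw": 0},
  {"hand": -1,"x": 0,"y": 0,"z": 0,"yaw": 0},
  {"hand": -1,"x": 0,"y": 0,"z": 0,"yaw": 0},
])

```text
clock: 14.6
eef_pos: [584.6, 4.9, 22.1]
eef_rot: [-3.141, -0.0, 2.498]
wrist_force: [-6.5, -2.1, 11.3]
finger_gap: 17.8
finger_force: 25.0
```

Call:
arm_command([
  {"hand": -1,"x": -0.0007,"y": 0.0007,"z": 0,"yaw": 0},
  {"hand": -1,"x": 0,"y": 0,"z": 0,"yaw": 0},
  {"hand": -1,"x": 0,"y": 0,"z": 0,"yaw": 0},
])

```text
clock: 14.9
eef_pos: [585.4, 5.0, 22.1]
eef_rot: [-3.141, -0.001, 2.498]
wrist_force: [-7.6, -2.5, 11.4]
finger_gap: 18.0
finger_force: 25.0
```

Call:
arm_command([
  {"hand": -1,"x": -0.0007,"y": 0.0007,"z": 0,"yaw": 0},
  {"hand": -1,"x": 0,"y": 0,"z": 0,"yaw": 0},
  {"hand": -1,"x": 0,"y": 0,"z": 0,"yaw": 0},
])

```text
clock: 15.2
eef_pos: [586.3, 5.2, 22.1]
eef_rot: [-3.141, -0.001, 2.498]
wrist_force: [-7.6, -1.2, 11.9]
finger_gap: 17.7
finger_force: 25.0
```

Call:
arm_command([
  {"hand": -1,"x": -0.0014,"y": 0.0014,"z": 0,"yaw": 0},
  {"hand": -1,"x": 0,"y": 0,"z": 0,"yaw": 0},
  {"hand": -1,"x": 0,"y": 0,"z": 0,"yaw": 0},
])

```text
clock: 15.5
eef_pos: [588.4, 5.5, 22.1]
eef_rot: [-3.141, -0.0, 2.498]
wrist_force: [-6.9, -1.3, 10.7]
finger_gap: 17.8
finger_force: 25.0
```

Call:
arm_command([
  {"hand": -1,"x": -0.0007,"y": 0.0007,"z": 0,"yaw": 0},
  {"hand": -1,"x": 0,"y": 0,"z": 0,"yaw": 0},
  {"hand": -1,"x": 0,"y": 0,"z": 0,"yaw": 0},
])

```text
clock: 15.8
eef_pos: [589.2, 5.7, 22.1]
eef_rot: [-3.141, -0.001, 2.498]
wrist_force: [-8.8, -1.4, 12.0]
finger_gap: 17.4
finger_force: 25.0
```

Call:
arm_command([
  {"hand": -1,"x": -0.0007,"y": 0.0007,"z": 0,"yaw": 0},
  {"hand": -1,"x": 0,"y": 0,"z": 0,"yaw": 0},
  {"hand": -1,"x": 0,"y": 0,"z": 0,"yaw": 0},
])

```text
clock: 16.1
eef_pos: [589.4, 5.7, 22.1]
eef_rot: [-3.139, -0.002, 2.498]
wrist_force: [-14.3, -2.3, 16.6]
finger_gap: 17.5
finger_force: 25.0
```

Rail contact. Now towards the side.

Call:
arm_command([
  {"hand": -1,"x": 0.0014,"y": 0.0014,"z": 0,"yaw": 0},
  {"hand": -1,"x": 0.0007,"y": 0.0007,"z": 0,"yaw": 0},
  {"hand": -1,"x": 0,"y": 0,"z": 0,"yaw": 0},
  {"hand": -1,"x": 0,"y": 0,"z": 0,"yaw": 0},
])

```text
clock: 16.5
eef_pos: [590.2, 8.1, 22.1]
eef_rot: [-3.141, 0.001, 2.497]
wrist_force: [-4.6, -6.4, 10.0]
finger_gap: 18.0
finger_force: 25.0
```

Call:
arm_command([
  {"hand": -1,"x": 0.0007,"y": 0.0007,"z": 0,"yaw": 0},
  {"hand": -1,"x": 0,"y": 0,"z": 0,"yaw": 0},
  {"hand": -1,"x": 0,"y": 0,"z": 0,"yaw": 0},
])

```text
clock: 16.8
eef_pos: [590.3, 8.9, 22.1]
eef_rot: [-3.141, 0.001, 2.497]
wrist_force: [-3.1, -6.1, 7.8]
finger_gap: 17.8
finger_force: 25.0
```

Call:
arm_command([
  {"hand": -1,"x": 0.0007,"y": 0.0007,"z": 0,"yaw": 0},
  {"hand": -1,"x": 0,"y": 0,"z": 0,"yaw": 0},
  {"hand": -1,"x": 0,"y": 0,"z": 0,"yaw": 0},
])

```text
clock: 17.1
eef_pos: [590.3, 9.8, 22.1]
eef_rot: [-3.141, 0.001, 2.497]
wrist_force: [-2.5, -7.0, 8.4]
finger_gap: 17.7
finger_force: 25.1
```

Call:
arm_command([
  {"hand": -1,"x": 0.0007,"y": 0.0007,"z": 0,"yaw": 0},
  {"hand": -1,"x": 0,"y": 0,"z": 0,"yaw": 0},
  {"hand": -1,"x": 0,"y": 0,"z": 0,"yaw": 0},
])

```text
clock: 17.4
eef_pos: [590.1, 10.0, 22.1]
eef_rot: [-3.14, 0.002, 2.497]
wrist_force: [-1.5, -13.3, 7.9]
finger_gap: 17.8
finger_force: 25.0
```

Call:
arm_command([
  {"hand": -1,"x": 0.0007,"y": 0.0007,"z": 0,"yaw": 0},
  {"hand": -1,"x": 0,"y": 0,"z": 0,"yaw": 0},
  {"hand": -1,"x": 0,"y": 0,"z": 0,"yaw": 0},
])

```text
clock: 17.7
eef_pos: [590.1, 10.1, 22.1]
eef_rot: [-3.139, 0.003, 2.497]
wrist_force: [-1.4, -18.1, 5.9]
finger_gap: 17.3
finger_force: 25.0
```

Call:
arm_command([
  {"hand": -1,"x": 0.0007,"y": 0.0007,"z": 0,"yaw": 0},
  {"hand": -1,"x": 0,"y": 0,"z": 0,"yaw": 0},
  {"hand": -1,"x": 0,"y": 0,"z": 0,"yaw": 0},
])

```text
clock: 18.0
eef_pos: [590.0, 10.3, 22.1]
eef_rot: [-3.138, 0.004, 2.497]
wrist_force: [-1.0, -25.5, 5.9]
finger_gap: 17.9
finger_force: 25.0
```

Call:
arm_command([
  {"hand": -1,"x": -0.0007,"y": 0.0007,"z": 0,"yaw": 0},
  {"hand": -1,"x": -0.0007,"y": 0.0007,"z": 0,"yaw": 0},
  {"hand": -1,"x": 0,"y": 0,"z": 0,"yaw": 0},
  {"hand": -1,"x": 0,"y": 0,"z": 0,"yaw": 0},
])

```text
clock: 18.4
eef_pos: [590.1, 10.3, 22.0]
eef_rot: [-3.135, -0.0, 2.497]
wrist_force: [-15.9, -27.0, 16.1]
finger_gap: 17.6
finger_force: 25.0
```

Call:
arm_command([
  {"hand": -1,"x": -0.0007,"y": 0.0007,"z": 0,"yaw": 0},
  {"hand": -1,"x": 0,"y": 0,"z": 0,"yaw": 0},
  {"hand": -1,"x": 0,"y": 0,"z": 0,"yaw": 0},
])

```text
clock: 18.7
eef_pos: [590.1, 10.2, 22.0]
eef_rot: [-3.133, -0.002, 2.497]
wrist_force: [-24.1, -28.1, 21.0]
finger_gap: 17.8
finger_force: 25.0
```

```bash
python3 - <<'E'
from m import *
im2=camera("side")
cv2.imwrite("pics/side4.png",cv2.resize(im2[170:250,280:390],None,fx=7,fy=7,interpolation=cv2.INTER_CUBIC)[:,:,::-1])
s=manip.read_state();print(s["eef_pos"],s["wrist_force"],s["moment"])
E
```

```text
[590.11583466  10.26950198  21.94335325] [-23.12968708 -28.29097085  21.03509055] [-5.63734703  4.56397629 -0.03032   ]
```

View pics/side4.png

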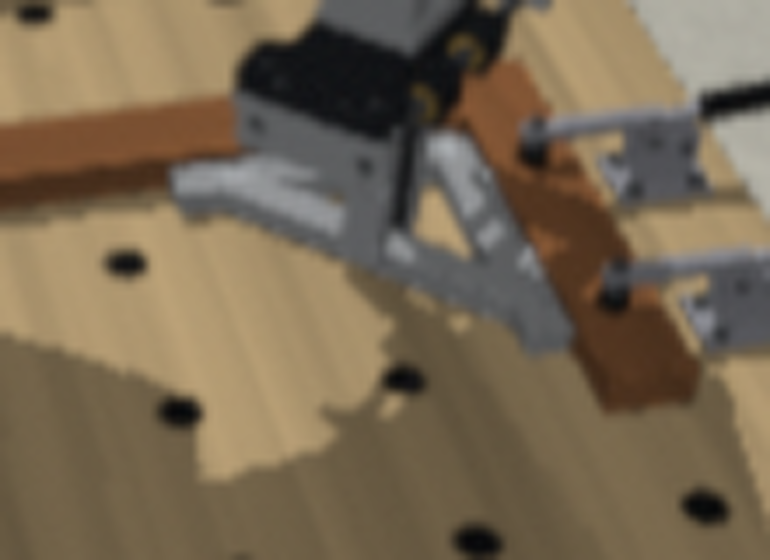

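The crop shows both outer edges closed up on rail and side. Moment about z is about 0, so the square sits flush with no twist. I ease the push a little to cut tilt, then check once more from the top.

Call:
arm_command([
  {"hand": -1,"x": 0,"y": -0.0014,"z": 0,"yaw": 0},
  {"hand": -1,"x": 0,"y": 0,"z": 0,"yaw": 0},
  {"hand": -1,"x": 0,"y": 0,"z": 0,"yaw": 0},
  {"hand": -1,"x": 0,"y": 0,"z": 0,"yaw": 0},
])

```text
clock: 19.15
eef_pos: [590.1, 10.2, 22.0]
eef_rot: [-3.136, -0.001, 2.497]
wrist_force: [-16.0, -19.9, 16.9]
finger_gap: 17.7
finger_force: 25.0
```

```bash
python3 - <<'E'
from m import *
im=camera("top")
cv2.imwrite("pics/top5.png",cv2.resize(im[110:245,165:325],None,fx=4.4,fy=4.4,interpolation=cv2.INTER_CUBIC)[:,:,::-1])
s=manip.read_state();print(s["eef_pos"],s["wrist_force"],s["moment"])
E
```

```text
[590.12279182  10.20525476  22.00490227] [-15.63087991 -19.92341318  15.84443964] [-4.1811508   3.27021947 -0.06535916]
```

View pics/top5.png

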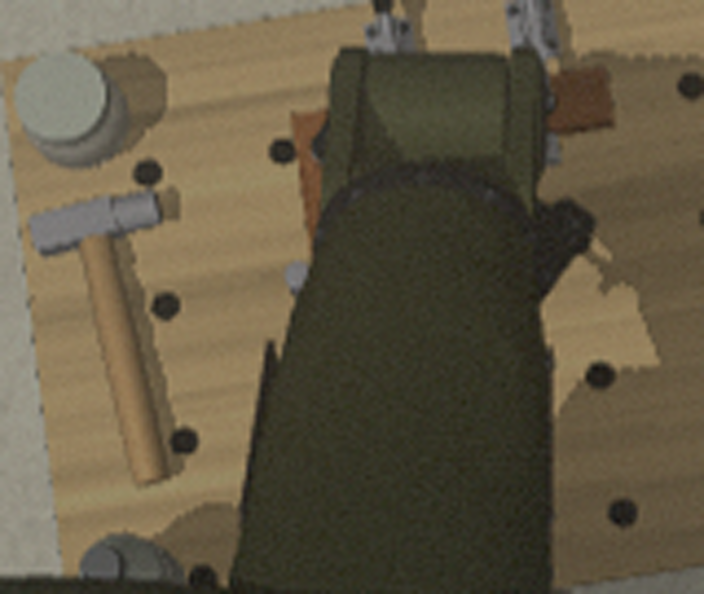

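The top crop shows the side's outer edge running straight down from the rail's end at (295,113) to the dog at (297,277). Hammer, tub and glue have not moved. The square is held with about 16 to 20 N on both faces, so I hand in.

```bash
python3 -c "
from cell import manip
print(manip.sign_off())"
```

```text
the job is handed in; nothing more can be done
None
```

I handed the job in at about 19 s with the side against rail and dog and the square still held pressed into the corner at about 16–20 N each way; the glue, tub and hammer were not moved, and no verdict came back.

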